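Shift the tube mixer's pull-and-turn gear selector and start it

TASK

Change the tube mixer's gear: pull the black sprung knob up out of its notch, turn it towards the green dot and let it snap fully home in the next notch, which lies somewhere a little past that dot and has to be felt for. Then press the yellow start button right down and let go of everything. Be gentle with the mixer (a light pinch is enough, and stop turning as soon as the knob drops in), never press start before the knob is home, and leave the rack, bottle and jar where they stand.

Things in the scene. Friction and masses are not known exactly. Their poses are not given: they have to be found in the camera images.
- mixer: White bench-top tube mixer, 300 x 300 mm, fixed. Origin: centre of its underside, at bench height; x points to its rear, y to its left. A flat grey deck 85 mm above the bench carries the selector (left) and start button (right); at the rear a tube block rises to 140 mm above the bench. Finger forces on it or its knob, all contacts added up (a 20 N pinch counts 40), must stay under 60 N.
- selector_axis (a point): Point on the selector's vertical turning axis, at deck height; x -75, y +60 mm in the mixer's frame, axes parallel to the mixer's. An aluminium disc, 90 mm across and 10 mm high, stands around it under the knob. The lands and notches are hidden in it, under the knob's skirt.
- selector_grip (a point): Point on the turning axis inside the knob's grip bar, 41 mm above the deck when home, 11 mm below the bar's top. Black knob: skirt disc (82 mm across, top 18 mm above the deck) with an upright bar on it, 60 mm long, 16 mm wide, 18 to 52 mm above the deck when home. The frame turns and rises with the knob: x along the bar to the white pointer, y across the bar (grip there), z up.
- selector_pointer (a point): Tip of the white pointer on the edge of the knob's skirt, 50 mm from the turning axis, turning and rising with the knob.
- selector_lift (a joint): How far the knob is pulled up, m: 0 = fully home in a notch, 0.014 = stop. A spring pulls it down with 5 N at home, 8 N at 9 mm, 10 N at the stop. A square-ended pin under the knob must clear lands 9 mm high between the notches: let go off a notch, the knob rests at about 0.009; turned over a notch it snaps down to 0.
- selector_turn (a joint): Turn of the knob, rad, anticlockwise from above, 0 = pointer along the mixer's x; stops at +-1.5. Starts near 0 in a wide home notch. The other notches lie near +1.05 and -1.05, each up to 0.23 off, hidden. The 7 mm pin (33 mm from the axis) drops fully in only within 0.045 of a notch's middle and then has that much play each way. Out of the notches friction holds the turn (0.03 to 0.07 N m).
- green_dot: Flat green disc, 21 mm across, 2 mm high, on the deck 62 mm from the selector's axis, at +45 or -45 degrees of selector turn. It marks the wanted notch, which lies 2 to 28 degrees past it, seen from home. Origin: centre of its underside.
- orange_dot: The same in orange, on the other side: marks the notch not wanted.
- start (a joint): Travel of the start button, m: 0 = up, 0.006 = fully down. A spring resists with 1.5 N at first, 5 N when fully down, and brings it back. It counts as pressed beyond 0.004; do not let it go down more than 0.003 before the knob is home.
- start_top (a point): Centre of the top face of the yellow start button, 28 mm diameter, 22 mm above the deck when up; it is at x -85, y -85 mm in the mixer's frame. It is pressed straight down.
- rack: Loose red microtube rack, 75 x 120 x 52 mm, to the left of the mixer; to be left alone. Origin: centre of its underside.
- reagent: Loose amber bottle with red cap, 60 mm diameter, 125 mm high, to the right of the mixer; to be left alone. Origin: centre of its underside.
- jar: Loose glass jar with white lid, 56 mm diameter, 75 mm high, to the right of the mixer; to be left alone. Origin: centre of its underside.

How it is judged:
By the outcome, as a careful person would: the job done as asked, in the order asked, and still so for the second after the job is handed in, with the robot touching nothing.
It also fails if it takes over 64 s, if anything falls off the work surface, if the arm or the gripper's body presses on something with over 40 N, if the wrist force passes 120 N, or if a joint passes its speed limit or range.

ROBOT

A 6-joint arm with a two-finger parallel gripper is mounted at the origin on the work surface. World frame = base frame: x ahead of the robot, y to its left, z up, the work surface at z = 0. Lengths are in m, angles in rad, forces in N, time in s.
With the tool pointing down it reaches from about 0.35 to 0.85 m from the base axis. Payload 8.1 kg.
Tool frame: the origin (TCP) lies on the centre line of the jaws, within the pads' length; the fingertips stand 11 mm ahead of it and the grasp point (between the pads) lies 8 mm behind it (robot.tip_extent is the distance from the TCP to the fingertips, in m); z points along the fingers, y is the direction in which the jaws open and shut (so a half turn about z gives the same grasp; the last joint's range is limited). The gripper opens to 93 mm and grips with 3 to 60 N. Pads are 15 mm wide; open, the fingers measure 128 mm over their backs; the gripper's body (75 mm by 188 mm) begins 65 mm behind the grasp point.
Start: joints at [-1.282, 0.13, 1.488, -0, 1.523, -0.085], TCP at [0.219, -0.559, 0.23] pointing down, gripper open.
Joint ranges: [-2.96, 2.96], [-0.89, 2.26], [0.02, 2.5], [-1.34, 4.48], [0, 2.73], [-2.66, 2.66]. Speed limits (rad/s): [2.39, 2.39, 2.79, 3.14, 3.14, 3.14].

INTERFACE

Orientations are given as a unit quaternion [x, y, z, w].
In Python, from bench import robot gives the robot as it stands.
- The arm moves only by the tool step_arm, never from a script. Its arguments are lists of equal length, an entry for each row: "xyz": the shift along the world's x, y, z in mm, a list of three; "rotation": the turn, a rotation vector about the world's x, y, z in degrees, a list of three. A call has 1 to 5 rows; each row is the pose to reach, as a shift and turn from the pose commanded when the call began; what a row does not reach only later rows make up. A row lasts 1/12 s, in which the tool goes at most 41.7 mm and 7.16 degrees, less where a joint would pass 70% of its speed; a pose out of reach is approached as far as the arm can. A call with a gripper value outside its range is refused whole. "grip" is the closure, from 0 (fully open) to 1 (shut), set as the call begins (left out, the last holds). The fingers move at their own pace and stop on an object; "squeeze" is the grip in N (left out, the last holds). Time passes only in rows, so rows that repeat a pose let the fingers close. It gives the time, the measured TCP pose, the force and the opening at its end, in the units of the state.
- robot.get_state(): the state, without advancing time (a new reading comes with each control period).
- robot.read_camera(name): name is "side" or "top" or "wrist"; returns (picture, depth): 400x640x3 uint8, red, green, blue; 400x640 float32, m along the optical axis (not along the pixel's ray), 0 where there is no reading.
- robot.camera_model(name): a dict with "vertical_fov" (degrees; the focal length in pixels is half the picture's height over the tangent of half this angle, whatever the lens; pixels are square), "cx", "cy" (the principal point, pixels), "extrinsics" (4x4, takes a point from camera to world coordinates). Camera axes: x right, y down, z forward; pixel columns grow to the right and rows downward; lengths in m; the calibration is good to about 2 mm. A picture is of the moment at which its call begins: read the wrist's pose just before it. camera_model takes no time and is no camera call; for the wrist camera it gives the pose at the moment of the call.
- robot.job_done(): hands the job in, once; it reports no verdict.
The state is a dict: "t": time; "q": joint angles; "dq": joint speeds; "effort": joint torques, N m; "eef_pos": TCP position; "tool_rot": TCP orientation; "wrist_force": force on the tool from outside, world axes, zero at the start; "wrist_torque": the same for the moment, N m; "opening": finger opening in m.
Only numpy, scipy, OpenCV 4.12 (cv2) and the standard library are available. Lean on these libraries where they do the work, as an engineer would, in place of code of your own. Each camera call takes 0.05 s, during which the arm holds its last target.

## Working session

There is one attempt and no reset: what is moved stays moved. The work goes in short steps, Python scripts to look and compute and a tool call to move; the robot and the scene stay as the last step left them, time stands still between calls to the robot, and variables do not carry over. Pictures are saved under pics/ and viewed, and the job is handed in when it is done.

Besides the shell and the picture viewer there is one more tool, called after "Call:" in YAML: its name, and indented under it one key for each argument. step_arm: Moves the arm, as the interface text tells. Its arguments: {"type":"object","properties":{"xyz":{"type":"array"},"rotation":{"type":"array"},"grip":{"type":"number"},"squeeze":{"type":"number"}},"required":["xyz","rotation"]}

```bash
ls; mkdir -p pics; cat > h.py <<'E'
import numpy as np,cv2
from bench import robot
def model(n):
    m=robot.camera_model(n); f=200/np.tan(np.radians(m["vertical_fov"])/2)
    return f,m["cx"],m["cy"],np.array(m["extrinsics"])
def save(n,img): cv2.imwrite(n,img[:,:,::-1])
def ray(M,u,v,z):
    f,cx,cy,T=M; d=T[:3,:3]@np.array([(u-cx)/f,(v-cy)/f,1]); o=T[:3,3]
    return o+d*(z-o[2])/d[2]
E
python3 - <<'E'
from h import *
s=robot.get_state();print(s)
for n in("top","side"):
    M=model(n);p,d=robot.read_camera(n);save(f"pics/{n}0.png",p);np.savez(f"{n}0.npz",p=p,d=d);print(n,M, (d==0).mean())
E
```

```text
pics
{'t': 0.0, 'q': array([-1.28239480e+00,  1.31146071e-01,  1.48924917e+00, -1.65810550e-05,
        1.52299801e+00, -8.54362111e-02]), 'dq': array([-8.78100181e-05, -6.68180650e-04,  7.38551703e-05,  8.01710966e-04,
        6.46201938e-04,  1.63871773e-03]), 'effort': array([-5.88874673e-05, -5.59834206e+01, -4.91772652e+01,  7.69448443e-02,
        3.51806148e-02, -1.50983560e-04]), 'eef_pos': array([ 0.21895605, -0.55804482,  0.22861298]), 'tool_rot': array([ 9.82580999e-01,  1.85832639e-01, -9.94463024e-05, -8.94830225e-04]), 'wrist_force': array([-0.29920335, -0.02016325, -1.36741571]), 'wrist_torque': array([-0.02886069, -0.06108745,  0.02415396]), 'opening': 0.09313166778093519}
top (np.float64(436.15858301432917), 316.71456382308946, 201.46375769392085, array([[-0.00917637, -0.99774623,  0.06646989,  0.55580672],
       [-0.99995525,  0.00900316, -0.00290491,  0.01725519],
       [ 0.00229992, -0.06649357, -0.9977842 ,  1.03048042],
       [ 0.        ,  0.        ,  0.        ,  1.        ]])) 0.00392578125
side (np.float64(390.6537191764804), 321.32286622106585, 202.2725211274278, array([[-0.72170956, -0.38532651,  0.57502938,  0.10016095],
       [-0.69206139,  0.41806058, -0.58845254,  0.57477479],
       [-0.01365075, -0.82264745, -0.56838792,  0.64461467],
       [ 0.        ,  0.        ,  0.        ,  1.        ]])) 0.0041484375
```

View pics/top0.png

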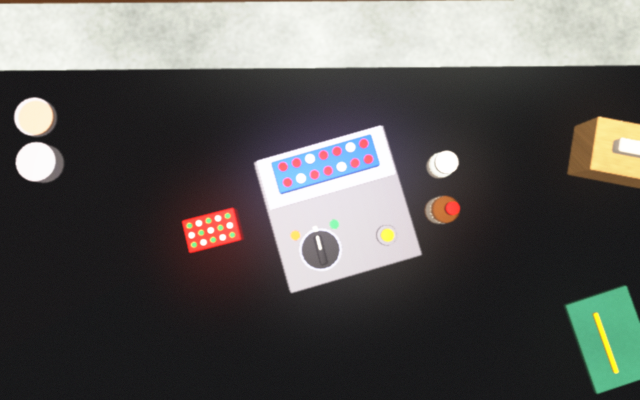

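View pics/side0.png

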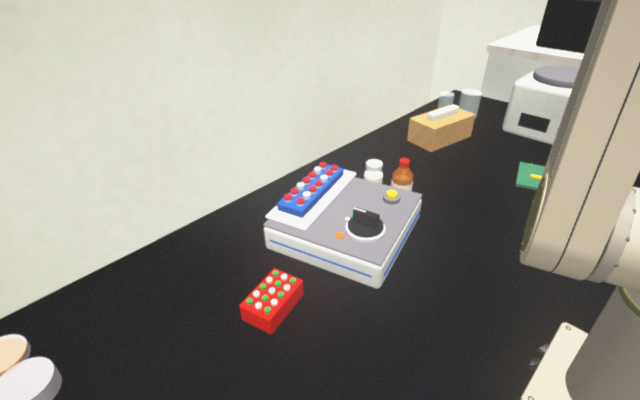

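The top view shows the knob near (320,250), green dot (334,224), orange dot (295,236) and the yellow button (387,235). Green lies clockwise of home. Next I'll measure these points.

```bash
cat > m.py <<'E'
from h import *
Z=np.load("top0.npz");p,d=Z["p"],Z["d"];M=model("top")
hsv=cv2.cvtColor(p,cv2.COLOR_RGB2HSV)
roi=np.zeros(p.shape[:2],bool);roi[205:290,265:415]=1
P={}
for n,lo,hi,z in(("green",(60,90,60),(90,255,255),.087),("orange",(8,110,120),(22,255,255),.087),("yellow",(24,110,120),(36,255,255),.107)):
    m=(cv2.inRange(hsv,lo,hi)>0)&roi
    k,l,st,c=cv2.connectedComponentsWithStats(m.astype(np.uint8));i=1+np.argmax(st[1:,4])
    u,v=c[i];f,cx,cy,T=M;zz=np.median(d[l==i]);pd=T[:3,:3]@(np.array([(u-cx)/f,(v-cy)/f,1])*zz)+T[:3,3]
    P[n]=ray(M,u,v,z);print(n,st[i],c[i],P[n],"depth",pd)
# from dots: axis. dots at 62mm, +-45 deg => chord 87.7mm
g,o,y=P["green"][:2],P["orange"][:2],P["yellow"][:2]
# mixer frame coords (green at -45)
c=62/np.sqrt(2)/1000
A=np.array([[-.075+c,.060-c],[-.075+c,.060+c],[-.085,-.085]])
B=np.array([g,o,y]);a0,b0=A.mean(0),B.mean(0)
X=A-a0;Y=B-b0
th=np.arctan2((X[:,0]*Y[:,1]-X[:,1]*Y[:,0]).sum(),(X*Y).sum());R=np.array([[np.cos(th),-np.sin(th)],[np.sin(th),np.cos(th)]])
t=b0-R@a0;print("yaw",np.degrees(th),"origin",t,"resid mm",(B-(A@R.T+t))*1e3)
ax=R@[-.075,.060]+t;st=R@[-.085,-.085]+t;print("axis",ax,"start",st)
big=cv2.resize(p[205:295,265:415],None,fx=5,fy=5,interpolation=cv2.INTER_CUBIC);save("pics/crop.png",big)
E
python3 m.py
```

```text
green [331 220   7   8  47] [333.9787234  223.82978723] [ 0.56988929 -0.02234972  0.087     ] depth [ 0.56988302 -0.02233208  0.08742012]Traceback (most recent call last):
  File "m.py", line 8, in <module>
    k,l,st,c=cv2.connectedComponentsWithStats(m.astype(np.uint8));i=1+np.argmax(st[1:,4])
                                                                      ~~~~~~~~~^^^^^^^^^^
    return _wrapfunc(a, 'argmax', axis=axis, out=out, **kwds)
    return bound(*args, **kwds)
ValueError: attempt to get argmax of an empty sequence
```

```bash
ls pics
```

```text
side0.png
top0.png
```

```bash
python3 -c "
from h import *
p=np.load('top0.npz')['p'];print(p[234:239,293:298].tolist()); print(cv2.cvtColor(p,cv2.COLOR_RGB2HSV)[236,293:298],cv2.cvtColor(p,cv2.COLOR_RGB2HSV)[235,380:394])"
sed -i 's/(8,110,120),(22/(8,70,100),(23/; s/(24,110,120),(36/(24,70,120),(38/' m.py; python3 m.py
```

```text
[[[255, 233, 116], [255, 233, 114], [255, 233, 116], [255, 233, 114], [255, 233, 116]], [[255, 233, 113], [255, 232, 113], [255, 232, 113], [255, 233, 115], [255, 233, 116]], [[255, 233, 115], [255, 233, 114], [255, 232, 112], [255, 232, 113], [255, 232, 114]], [[255, 234, 118], [255, 232, 113], [255, 232, 114], [255, 232, 115], [255, 232, 115]], [[255, 233, 128], [255, 232, 115], [255, 232, 115], [255, 232, 118], [255, 232, 137]]]
[[ 25 140 255]
 [ 25 141 255]
 [ 25 143 255]
 [ 25 142 255]
 [ 25 141 255]] [[ 23  61 237]
 [ 28 136 253]
 [ 30 155 255]
 [ 30 151 255]
 [ 30 153 255]
 [ 30 156 255]
 [ 30 159 255]
 [ 30 164 255]
 [ 30 164 255]
 [ 30 168 255]
 [ 30 169 255]
 [ 30 175 255]
 [ 30 172 255]
 [ 29 130 255]]
green [331 220   7   8  47] [333.9787234  223.82978723] [ 0.56988929 -0.02234972  0.087     ] depth [ 0.56988302 -0.02233208  0.08742012]
orange [291 231   9   9  21] [295.         235.57142857] [0.5453691 0.06201   0.087    ] depth [0.54535924 0.06205227 0.08610889]
yellow [381 229  13  13 140] [387.08571429 234.81428571] [ 0.54539504 -0.13340588  0.107     ] depth [ 0.54539098 -0.13346463  0.10663992]
yaw 15.884388640392455 origin [ 0.60397546 -0.02902948] resid mm [[ 0.30620308 -0.33435829]
 [-0.21588627 -0.30784701]
 [-0.09031681  0.6422053 ]]
axis [0.51541743 0.00815219] start [ 0.54548536 -0.13404809]
```

View pics/crop.png

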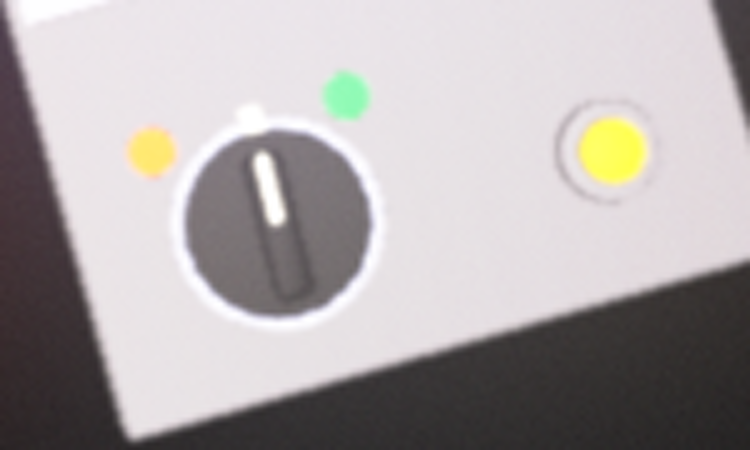

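Call:
step_arm:
  xyz:
    - [12, 22.6, 0]
    - [24, 45.2, 0]
    - [36, 67.8, 0]
    - [48, 90.4, 0]
    - [59, 113, 0]
  rotation:
    - [0, 0, 6.8]
    - [0, 0, 13.6]
    - [0, 0, 20.4]
    - [0, 0, 27.2]
    - [0, 0, 34]
  grip: 0.3
  squeeze: 6

```text
t: 0.52
eef_pos: [0.2784, -0.4442, 0.229]
tool_rot: [0.884, 0.467, 0.0, -0.001]
wrist_force: [-0.1, -0.4, 0.5]
opening: 0.0664
```

Call:
step_arm:
  xyz:
    - [12, 22.6, 0]
    - [24, 45.2, 0]
    - [36, 67.8, 0]
    - [48, 90.4, 0]
    - [59, 113, 0]
  rotation:
    - [0, 0, 6.8]
    - [0, 0, 13.6]
    - [0, 0, 20.4]
    - [0, 0, 27.2]
    - [0, 0, 34]

```text
t: 0.93
eef_pos: [0.3374, -0.3312, 0.2292]
tool_rot: [0.709, 0.706, 0.0, -0.0]
wrist_force: [0.2, 0.1, -0.3]
opening: 0.0651
```

Call:
step_arm:
  xyz:
    - [12, 22.6, 0]
    - [24, 45.2, 0]
    - [36, 67.8, 0]
    - [48, 90.4, 0]
    - [59, 113, 0]
  rotation:
    - [0, 0, 6.8]
    - [0, 0, 13.6]
    - [0, 0, 20.4]
    - [0, 0, 27.2]
    - [0, 0, 34]

```text
t: 1.35
eef_pos: [0.3964, -0.2182, 0.2293]
tool_rot: [0.471, 0.882, 0.0, -0.0]
wrist_force: [-0.7, -0.2, 0.3]
opening: 0.0651
```

Call:
step_arm:
  xyz:
    - [12, 22.6, 0]
    - [24, 45.2, 0]
    - [36, 67.8, 0]
    - [48, 90.4, 0]
    - [59, 113, 0]
  rotation:
    - [0, 0, 6.8]
    - [0, 0, 13.6]
    - [0, 0, 20.4]
    - [0, 0, 27.2]
    - [0, 0, 34]

```text
t: 1.77
eef_pos: [0.4553, -0.1052, 0.2293]
tool_rot: [0.193, 0.981, 0.0, -0.0]
wrist_force: [-0.6, -1.1, -0.2]
opening: 0.065
```

Call:
step_arm:
  xyz:
    - [12, 22.6, 0]
    - [24, 45.2, 0]
    - [36, 67.8, 0]
    - [48, 90.4, 0]
    - [60, 115, 0]
  rotation:
    - [0, 0, 6.8]
    - [0, 0, 13.6]
    - [0, 0, 20.4]
    - [0, 0, 27.2]
    - [0, 0, 34]

```text
t: 2.18
eef_pos: [0.5153, 0.0095, 0.2292]
tool_rot: [-0.102, 0.995, -0.0, -0.0]
wrist_force: [0.5, -1.0, -0.3]
opening: 0.065
```

```bash
python3 - <<'E'
from h import *
s=robot.get_state();M=model("wrist");p,d=robot.read_camera("wrist");save("pics/w1.png",p);np.savez("w1.npz",p=p,d=d,T=M[3])
x=np.array(s["tool_rot"]);from scipy.spatial.transform import Rotation as R
print(s["t"],s["eef_pos"],R.from_quat(x).as_matrix(),s["q"],s["opening"],s["wrist_force"]);print(M)
E
```

```text
2.1833 [0.51529597 0.0095052  0.22921064] [[-9.79067796e-01 -2.03533357e-01 -6.50908542e-04]
 [-2.03533314e-01  9.79068012e-01 -1.31699366e-04]
 [ 6.64088946e-04  3.53896446e-06 -9.99999779e-01]] [-8.09321951e-02 -9.89591777e-02  1.72074742e+00 -1.84123627e-04
  1.52044255e+00 -1.85668467e+00] 0.06502499586629669 [ 0.52804662 -1.01432504 -0.26307068]
(np.float64(350.9548718367417), 316.27671111063233, 204.39756041569973, array([[-2.02962161e-01,  9.35673780e-01,  2.88653666e-01,
         4.34067105e-01],
       [ 9.79186360e-01,  1.94141249e-01,  5.91882406e-02,
        -7.94391787e-03],
       [-6.58698503e-04,  2.94658706e-01, -9.55602330e-01,
         3.82910239e-01],
       [ 0.00000000e+00,  0.00000000e+00,  0.00000000e+00,
         1.00000000e+00]]))
```

View pics/w1.png

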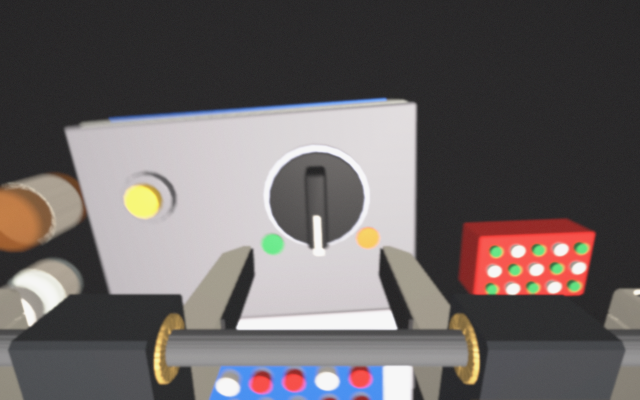

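Wrist view: knob disc centred at (317,195), bar nearly vertical, pointer tip (320,252), green dot (272,243). I'll use depth to get the bar's centre and direction.

```bash
cat > bar.py <<'E'
from h import *
def bar(p,d,M,lo=.131,hi=.141,c=(.5154,.0081)):
    f,cx,cy,T=M;v,u=np.mgrid[:400,:640]
    W=np.stack([(u-cx)/f*d,(v-cy)/f*d,d],-1)@T[:3,:3].T+T[:3,3]
    m=(W[...,2]>lo)&(W[...,2]<hi)&(np.hypot(W[...,0]-c[0],W[...,1]-c[1])<.04)&(d>0)
    q=W[m]
    print(len(q),"z",np.median(q[:,2]))
    r=cv2.minAreaRect((q[:,:2]*1000).astype(np.float32));print(r)
    e,V=np.linalg.eigh(np.cov(q[:,:2].T));print("ang",np.degrees(np.arctan(V[1,1]/V[0,1])),q[:,:2].mean(0),np.sqrt(e*12)*1e3)
    return W
if __name__=="__main__":
    for n in("top0","w1"):
        Z=np.load(n+".npz");M=list(model("top" if n[0]=="t" else "wrist"))
        if n[0]=="w":M[3]=Z["T"]
        W=bar(Z["p"],Z["d"],M)
    # dots & button in the wrist
    hsv=cv2.cvtColor(Z["p"],cv2.COLOR_RGB2HSV)
    for nm,lo,hi,z,box in(("green",(60,90,60),(90,255,255),.087,(225,258,255,290)),("orange",(8,70,100),(25,255,255),.087,(225,250,350,385)),("yellow",(24,100,120),(38,255,255),.107,(170,230,110,180)),("pointer",(0,0,170),(180,60,255),.103,(246,258,310,330))):
        m=cv2.inRange(hsv,lo,hi);k=np.zeros_like(m);k[box[0]:box[1],box[2]:box[3]]=1;m*=k
        mm=cv2.moments(m,True);u,v=mm["m10"]/mm["m00"],mm["m01"]/mm["m00"];print(nm,mm["m00"],u,v,ray(M,u,v,z),W[int(round(v)),int(round(u))])
E
python3 bar.py
```

```text
223 z 0.13682753340486764
((516.4562377929688, 8.696308135986328), (59.469627380371094, 15.388673782348633), 13.534008026123047)
ang 13.556574886140192 [0.51626459 0.00861355] [15.61941362 59.13818413]
1616 z 0.13536228520876503
((514.7394409179688, 7.777771949768066), (59.94639205932617, 15.967623710632324), 13.742227554321289)
ang 13.680450979672065 [0.51329136 0.00748116] [15.6530406  59.24496508]
green 311.0 272.3215434083601 243.80064308681673 [ 0.56851903 -0.02130568  0.087     ] [ 0.56874206 -0.02155738  0.08706953]
orange 403.0 367.4739454094293 237.4441687344913 [0.54476819 0.06231044 0.087     ] [0.54502597 0.06215662 0.08541211]
yellow 795.0 141.8880503144654 201.07672955974843 [ 0.54368999 -0.13154937  0.107     ] [ 0.54424221 -0.13218181  0.10539507]
pointer 216.0 319.60185185185185 252.02314814814815 [0.56053852 0.0210403  0.103     ] [0.5613698  0.02158954 0.10095499]
```

Bar yaw is 13.6° (size 60×16, top z 0.136, as specified) and the axis is at (515.4, 8.1) mm. The tool is at yaw 11.7° and (515.3, 9.5). I'll align and descend until the grasp point is at z ≈ 0.128.

Call:
step_arm:
  xyz:
    - [0, -1.4, -20]
    - [0, -1.4, -50]
    - [0, -1.4, -80]
    - [0, -1.4, -100]
    - [0, -1.4, -109]
  rotation:
    - [0, 0, 1.9]
    - [0, 0, 1.9]
    - [0, 0, 1.9]
    - [0, 0, 1.9]
    - [0, 0, 1.9]

```text
t: 2.65
eef_pos: [0.5124, 0.0072, 0.1165]
tool_rot: [-0.116, 0.993, 0.001, -0.003]
wrist_force: [-0.6, 0.5, -0.4]
opening: 0.0652
```

```bash
python3 - <<'E'
from h import *
s=robot.get_state();M=model("wrist");p,d=robot.read_camera("wrist");save("pics/w2.png",p)
print(s["t"],s["eef_pos"],s["opening"],s["wrist_force"],s["wrist_torque"])
E
```

```text
2.65 [0.512419   0.0072162  0.11653939] 0.06521165071998251 [-0.62142534  0.47388127 -0.3681128 ] [ 0.04881691 -0.14212976 -0.02741978]
```

View pics/w2.png

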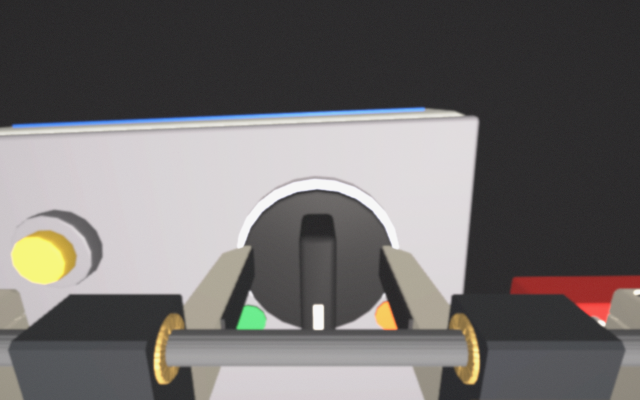

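The jaws straddle the bar at (317,260), well centred. The pose looks like overshoot, so I'll let it settle.

Call:
step_arm:
  xyz:
    - [0, 0, 0]
    - [0, 0, 0]
  rotation:
    - [0, 0, 0]
    - [0, 0, 0]

```text
t: 2.87
eef_pos: [0.5159, 0.0069, 0.122]
tool_rot: [-0.116, 0.993, -0.0, 0.001]
wrist_force: [0.1, 0.3, -0.2]
opening: 0.065
```

Call:
step_arm:
  xyz:
    - [0, 1, -1]
    - [0, 1, -1]
    - [0, 1, -1]
  rotation:
    - [0, 0, 0.3]
    - [0, 0, 0.3]
    - [0, 0, 0.3]

```text
t: 3.12
eef_pos: [0.516, 0.008, 0.1209]
tool_rot: [-0.119, 0.993, -0.0, 0.001]
wrist_force: [0.0, 0.3, -0.3]
opening: 0.0653
```

Call:
step_arm:
  xyz:
    - [0, 0, 0]
    - [0, 0, 0]
    - [0, 0, 0]
    - [0, 0, 0]
    - [0, 0, 0]
  rotation:
    - [0, 0, 0]
    - [0, 0, 0]
    - [0, 0, 0]
    - [0, 0, 0]
    - [0, 0, 0]
  grip: 1
  squeeze: 6

```text
t: 3.53
eef_pos: [0.5151, 0.008, 0.1196]
tool_rot: [-0.119, 0.993, -0.0, -0.0]
wrist_force: [0.2, -0.3, 0.1]
opening: 0.0365
```

Call:
step_arm:
  xyz:
    - [0, 0, 0]
    - [0, 0, 0]
    - [0, 0, 0]
    - [0, 0, 0]
    - [0, 0, 0]
  rotation:
    - [0, 0, 0]
    - [0, 0, 0]
    - [0, 0, 0]
    - [0, 0, 0]
    - [0, 0, 0]

```text
t: 3.95
eef_pos: [0.515, 0.0084, 0.1196]
tool_rot: [-0.119, 0.993, 0.0, -0.0]
wrist_force: [-1.2, 3.1, 0.5]
opening: 0.0164
```

Gripped at 16.4 mm with little lateral force. Squeeze to 14 N and lift slowly.

Call:
step_arm:
  xyz:
    - [0, 0.5, 0]
    - [0, 0.5, 0]
    - [0, 0.5, 2]
    - [0, 0.5, 4]
    - [0, 0.5, 6]
  rotation:
    - [0, 0, 0]
    - [0, 0, 0]
    - [0, 0, 0]
    - [0, 0, 0]
    - [0, 0, 0]
  squeeze: 14

```text
t: 4.37
eef_pos: [0.5149, 0.0084, 0.1251]
tool_rot: [-0.118, 0.993, -0.0, -0.0]
wrist_force: [3.1, -0.7, -6.4]
opening: 0.0158
```

Call:
step_arm:
  xyz:
    - [0, 0, 2]
    - [0, 0, 4]
    - [0, 0, 6]
    - [0, 0, 6]
  rotation:
    - [0, 0, 0]
    - [0, 0, 0]
    - [0, 0, 0]
    - [0, 0, 0]

```text
t: 4.7
eef_pos: [0.5149, 0.0085, 0.1317]
tool_rot: [-0.119, 0.993, -0.0, -0.0]
wrist_force: [2.7, 0.1, -10.7]
opening: 0.0156
```

```bash
cat > look.py <<'E'
import sys
from bar import *
def look(n,save_=True):
    s=robot.get_state();M=model("wrist");p,d=robot.read_camera("wrist");save(f"pics/{n}.png",p)
    f,cx,cy,T=M;v,u=np.mgrid[:400,:640]
    W=np.stack([(u-cx)/f*d,(v-cy)/f*d,d],-1)@T[:3,:3].T+T[:3,3]
    # bar top, visible part: within 31 mm of axis ; skirt 33-40 mm
    r=np.hypot(W[...,0]-.5154,W[...,1]-.0081)
    m=(r<.03)&(W[...,2]>.127)&(W[...,2]<.158)&(v<300)&(abs(u-317)<45)&(d>0)
    k=(r<.039)&(r>.02)&(W[...,2]>.096)&(W[...,2]<.122)&(v<290)&(d>0)&(p.max(-1)<110)
    print(n,"t",s["t"],"pos",s["eef_pos"].round(4),"F",s["wrist_force"].round(1),"Tq",s["wrist_torque"].round(2),"op",round(s["opening"],4),
     "yaw",round(np.degrees(2*np.arctan2(s["tool_rot"][1],s["tool_rot"][0]))%180,1))
    print(" bar n",m.sum(),"top z",np.percentile(W[m][:,2],[50,90]).round(4) if m.any() else None," skirt n",k.sum(),np.median(W[k][:,2]).round(4) if k.any() else None)
look(sys.argv[1])
E
python3 look.py w3
```

```text
w3 t 4.7 pos [0.5149 0.0085 0.1317] F [  2.7   0.1 -10.7] Tq [-0.09 -0.73  0.03] op 0.0156 yaw 13.6
 bar n 4321 top z [0.1472 0.1515]  skirt n 6267 0.1136
```

View pics/w3.png

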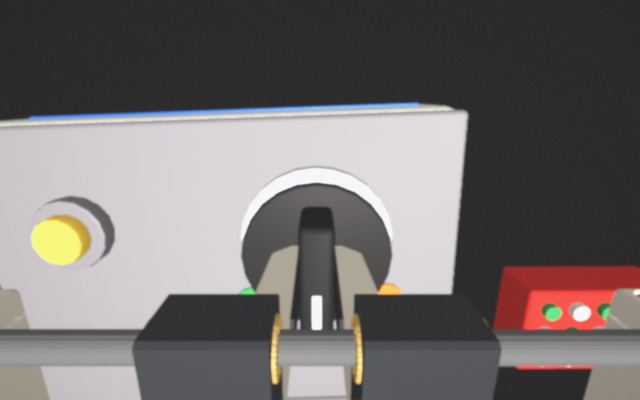

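Knob lifted about 12 mm (skirt z 0.1136, white disc showing below it). Turning clockwise towards green, first 40°.

Call:
step_arm:
  xyz:
    - [0, 0, 0]
    - [0, 0, 0]
    - [0, 0, 0]
    - [0, 0, 0]
    - [0, 0, 0]
  rotation:
    - [0, 0, -2]
    - [0, 0, -5]
    - [0, 0, -9]
    - [0, 0, -13]
    - [0, 0, -16]

```text
t: 5.17
eef_pos: [0.5149, 0.0086, 0.1313]
tool_rot: [0.023, 1.0, 0.0, -0.0]
wrist_force: [2.6, 0.2, -9.1]
opening: 0.0158
```

```bash
python3 look.py w4
```

```text
w4 t 5.1667 pos [0.5149 0.0086 0.1313] F [ 2.6  0.2 -9.1] Tq [ 0.04 -0.78  0.02] op 0.0158 yaw 177.4
 bar n 4368 top z [0.1468 0.1512]  skirt n 6081 0.1132
```

Call:
step_arm:
  xyz:
    - [0, 0, 0]
    - [0, 0, 0]
    - [0, 0, 0]
    - [0, 0, 0]
    - [0, 0, 0]
  rotation:
    - [0, 0, -4]
    - [0, 0, -9]
    - [0, 0, -14]
    - [0, 0, -19]
    - [0, 0, -23]

```text
t: 5.63
eef_pos: [0.5149, 0.0087, 0.1313]
tool_rot: [0.221, 0.975, 0.0, -0.0]
wrist_force: [2.6, 0.5, -9.2]
opening: 0.0157
```

```bash
python3 look.py w5
```

```text
w5 t 5.6333 pos [0.5149 0.0087 0.1313] F [ 2.6  0.5 -9.2] Tq [ 0.14 -0.74  0.03] op 0.0157 yaw 154.4
 bar n 4388 top z [0.1469 0.1513]  skirt n 6339 0.1133
```

View pics/w5.png

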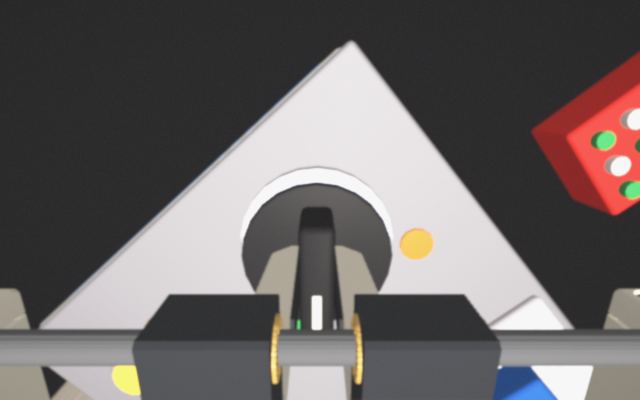

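Knob follows the tool, turn ≈ -41.5°. Lower it onto the land and ease the pinch to 3 N.

Call:
step_arm:
  xyz:
    - [0, 0, -1]
    - [0, 0, -2]
    - [0, 0, -2.5]
  rotation:
    - [0, 0, 0]
    - [0, 0, 0]
    - [0, 0, 0]

```text
t: 5.93
eef_pos: [0.515, 0.0087, 0.1288]
tool_rot: [0.218, 0.976, 0.0, -0.0]
wrist_force: [2.0, 1.4, -8.8]
opening: 0.0159
```

Call:
step_arm:
  xyz:
    - [0, 0, 0]
    - [0, 0, 0]
    - [0, 0, 0]
  rotation:
    - [0, 0, 0]
    - [0, 0, 0]
    - [0, 0, 0]
  squeeze: 3

```text
t: 6.18
eef_pos: [0.5152, 0.0086, 0.1296]
tool_rot: [0.219, 0.976, 0.0, 0.0]
wrist_force: [-1.0, 2.2, -3.9]
opening: 0.0161
```

```bash
python3 look.py w6
```

```text
w6 t 6.1833 pos [0.5152 0.0086 0.1296] F [-1.   2.2 -3.9] Tq [ 0.34 -0.06  0.01] op 0.0161 yaw 154.7
 bar n 4492 top z [0.1441 0.1514]  skirt n 6360 0.1103
```

Call:
step_arm:
  xyz:
    - [0, 0, 0]
    - [0, 0, 0]
    - [0, 0, 0]
  rotation:
    - [0, 0, 0]
    - [0, 0, -2]
    - [0, 0, -4]
  squeeze: 8

```text
t: 6.48
eef_pos: [0.5152, 0.0087, 0.1294]
tool_rot: [0.254, 0.967, 0.0, 0.0]
wrist_force: [-0.5, 2.4, -2.1]
opening: 0.0161
```

Call:
step_arm:
  xyz:
    - [0, 0, 0]
    - [0, 0, 0]
  rotation:
    - [0, 0, 0]
    - [0, 0, 0]
  squeeze: 3

```text
t: 6.65
eef_pos: [0.5152, 0.0086, 0.1294]
tool_rot: [0.253, 0.967, 0.0, 0.0]
wrist_force: [-0.9, 1.9, -2.0]
opening: 0.016
```

```bash
python3 look.py w7
```

```text
w7 t 6.65 pos [0.5152 0.0086 0.1294] F [-0.9  1.9 -2. ] Tq [ 0.4   0.02 -0.  ] op 0.016 yaw 150.7
 bar n 4495 top z [0.1439 0.1513]  skirt n 6401 0.1102
```

Call:
step_arm:
  xyz:
    - [0, 0, 0]
    - [0, 0, 0]
    - [0, 0, 0]
  rotation:
    - [0, 0, 0]
    - [0, 0, -1]
    - [0, 0, -2]
  squeeze: 8

```text
t: 6.95
eef_pos: [0.5152, 0.0086, 0.1292]
tool_rot: [0.271, 0.963, 0.0, 0.0]
wrist_force: [-0.7, 2.1, -3.6]
opening: 0.0155
```

Call:
step_arm:
  xyz:
    - [0, 0, 0]
    - [0, 0, 0]
  rotation:
    - [0, 0, 0]
    - [0, 0, 0]
  squeeze: 3

```text
t: 7.12
eef_pos: [0.5152, 0.0086, 0.1291]
tool_rot: [0.27, 0.963, 0.0, 0.0]
wrist_force: [-0.3, 2.2, -2.7]
opening: 0.0163
```

```bash
python3 look.py w8
```

```text
w8 t 7.1167 pos [0.5152 0.0086 0.1291] F [-0.3  2.2 -2.7] Tq [ 0.4  -0.15  0.09] op 0.0163 yaw 148.6
 bar n 4508 top z [0.1436 0.1512]  skirt n 6397 0.1099
```

Call:
step_arm:
  xyz:
    - [0, 0, 0]
    - [0, 0, 0]
    - [0, 0, 0]
  rotation:
    - [0, 0, 0]
    - [0, 0, -1]
    - [0, 0, -2]
  squeeze: 8

```text
t: 7.42
eef_pos: [0.5152, 0.0085, 0.1289]
tool_rot: [0.288, 0.958, 0.0, 0.0]
wrist_force: [3.3, 2.4, -8.9]
opening: 0.016
```

Call:
step_arm:
  xyz:
    - [0, 0, 0]
    - [0, 0, 0]
  rotation:
    - [0, 0, 0]
    - [0, 0, 0]
  squeeze: 3

```text
t: 7.58
eef_pos: [0.5152, 0.0085, 0.1291]
tool_rot: [0.287, 0.958, 0.0, 0.0]
wrist_force: [1.9, 2.2, -4.1]
opening: 0.0159
```

```bash
python3 look.py w9
```

```text
w9 t 7.5833 pos [0.5152 0.0085 0.1291] F [ 1.9  2.2 -4.1] Tq [ 0.37 -0.36 -0.  ] op 0.0159 yaw 146.6
 bar n 4665 top z [0.1358 0.1509]  skirt n 6226 0.1017
```

Skirt z fell from 0.110 to 0.1017, so the knob dropped in at turn ≈ -49°. I'll release it and check that it is fully home.

Call:
step_arm:
  xyz:
    - [0, 0, 0]
    - [0, 0, 0]
    - [0, 0, 0]
    - [0, 0, 0]
    - [0, 0, 0]
  rotation:
    - [0, 0, 0]
    - [0, 0, 0]
    - [0, 0, 0]
    - [0, 0, 0]
    - [0, 0, 0]
  grip: 0.4

```text
t: 8.05
eef_pos: [0.5153, 0.0084, 0.1294]
tool_rot: [0.287, 0.958, -0.0, 0.0]
wrist_force: [-0.3, -0.3, 0.3]
opening: 0.0446
```

Call:
step_arm:
  xyz:
    - [0, 0, 25]
    - [0, 0, 60]
    - [0, 0, 95]
    - [0, 0, 110]
    - [0, 0, 110]
  rotation:
    - [0, 0, 0]
    - [0, 0, 0]
    - [0, 0, 0]
    - [0, 0, 0]
    - [0, 0, 0]

```text
t: 8.47
eef_pos: [0.5176, 0.0083, 0.2447]
tool_rot: [0.287, 0.958, 0.001, 0.004]
wrist_force: [0.2, 0.7, 0.7]
opening: 0.0555
```

```bash
python3 - <<'E'
from bar import *
s=robot.get_state();M=model("wrist");p,d=robot.read_camera("wrist");save("pics/w10.png",p)
print(s["t"],s["eef_pos"],s["opening"],s["wrist_force"],s["tool_rot"],s["q"])
f,cx,cy,T=M;v,u=np.mgrid[:400,:640]
W=bar(p,d,M,lo=.127,hi=.16)
r=np.hypot(W[...,0]-.5154,W[...,1]-.0081)
k=(r<.039)&(r>.02)&(W[...,2]>.092)&(W[...,2]<.122)&(p.max(-1)<110);print("skirt",np.median(W[k][:,2]),k.sum())
g=(r>.055)&(r<.09)&(abs(W[...,2]-.085)<.006)&(d>0);print("deck",np.median(W[g][:,2]))
t,dt=robot.read_camera("top");save("pics/t1.png",cv2.resize(t[195:300,255:425],None,fx=4,fy=4));W=bar(t,dt,model("top"),lo=.127,hi=.16)
E
```

```text
8.4667 [0.51764628 0.0082664  0.24472986] 0.05553852630108942 [0.22114796 0.65266661 0.68343045] [2.87227920e-01 9.57852760e-01 8.24069369e-04 4.18736296e-03] [-8.30056362e-02 -1.08162696e-01  1.70115941e+00 -1.19655248e-04
  1.54006139e+00 -1.07113024e+00]
1485 z 0.13542797739583612
((515.0376586914062, 8.005168914794922), (15.578108787536621, 60.246726989746094), 56.030757904052734)
ang -33.88546078961793 [0.51337179 0.00891888] [15.648743   60.19429312]
skirt 0.10166360522144904 3658
deck 0.08368349214269022
0 z nan
((0.0, 0.0), (0.0, 0.0), 0.0)
ang nan [nan nan] [nan nan]
  return _methods._mean(a, axis=axis, dtype=dtype,
  ret = ret.dtype.type(ret / rcount)
  avg = a.mean(axis, **keepdims_kw)
  ret = um.true_divide(
bar.py:9: RuntimeWarning: Degrees of freedom <= 0 for slice
  e,V=np.linalg.eigh(np.cov(q[:,:2].T));print("ang",np.degrees(np.arctan(V[1,1]/V[0,1])),q[:,:2].mean(0),np.sqrt(e*12)*1e3)
  c *= np.true_divide(1, fact)
  c *= np.true_divide(1, fact)
bar.py:9: RuntimeWarning: Mean of empty slice.
  e,V=np.linalg.eigh(np.cov(q[:,:2].T));print("ang",np.degrees(np.arctan(V[1,1]/V[0,1])),q[:,:2].mean(0),np.sqrt(e*12)*1e3)
```

View pics/w10.png

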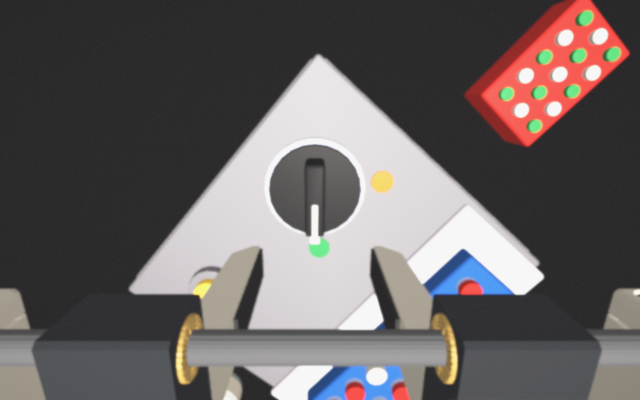

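Wrist view: knob bar at (315,195), pointer tip (315,240) beside the green dot (319,247). Skirt minus deck is 18.0 mm, so it is fully home, with turn -49.8° (4.8° past green). Now I'll check the button's surroundings.

```bash
python3 - <<'E'
from h import *
Z=np.load("w1.npz");p,d=Z["p"],Z["d"];M=list(model("wrist"));M[3]=Z["T"]
f,cx,cy,T=M;v,u=np.mgrid[:400,:640]
W=np.stack([(u-cx)/f*d,(v-cy)/f*d,d],-1)@T[:3,:3].T+T[:3,3]
m=(W[...,2]>.102)&(W[...,2]<.115)&(v<240)&(u>100)&(u<200);print("btn top",W[m].mean(0),m.sum(),np.median(W[m][:,2]))
r=np.hypot(W[...,0]-.5443,W[...,1]+.1325)
for a,b in((0,.006),(.006,.012),(.012,.015),(.015,.018),(.018,.021),(.021,.025),(.025,.03)):
    k=(r>=a)&(r<b)&(d>0);print(a,np.percentile(W[k][:,2],[10,50,90]).round(4))
E
```

```text
btn top [ 0.54314875 -0.13336753  0.10536513] 852 0.10552277235967944
0 [0.105  0.1058 0.1067]
0.006 [0.1028 0.1055 0.1064]
0.012 [0.0953 0.1001 0.1056]
0.015 [0.0948 0.0957 0.0967]
0.018 [0.0839 0.0949 0.0963]
0.021 [0.0832 0.0843 0.0955]
0.025 [0.0829 0.0837 0.0846]
```

Collar stands 11 mm above the deck, below the pressed button (16 mm), so it is clear. Close the jaws and move over the button.

Call:
step_arm:
  xyz:
    - [6, -28, 0]
    - [12, -57, 0]
    - [18, -85, 0]
    - [24, -114, 0]
    - [29.5, -142, 0]
  rotation:
    - [0, 0, 0]
    - [0, 0, 0]
    - [0, 0, 0]
    - [0, 0, 0]
    - [0, 0, 0]
  grip: 1
  squeeze: 10

```text
t: 8.98
eef_pos: [0.5436, -0.1345, 0.2365]
tool_rot: [0.287, 0.958, 0.0, -0.002]
wrist_force: [-0.6, -0.4, 0.2]
opening: 0.0268
```

Call:
step_arm:
  xyz:
    - [0, 0, 0]
    - [0, 0, 0]
    - [0, 0, 0]
    - [0, 0, 0]
    - [0, 0, 0]
  rotation:
    - [0, 0, 0]
    - [0, 0, 0]
    - [0, 0, 0]
    - [0, 0, 0]
    - [0, 0, 0]

```text
t: 9.4
eef_pos: [0.5443, -0.1323, 0.2386]
tool_rot: [0.287, 0.958, 0.0, -0.0]
wrist_force: [0.4, 0.2, 0.3]
opening: 0.0005
```

```bash
python3 - <<'E'
from h import *
s=robot.get_state();print(s["t"],s["eef_pos"],s["opening"],s["wrist_force"],robot.tip_extent)
p,d=robot.read_camera("wrist");save("pics/w11.png",p)
E
```

```text
9.4 [ 0.54434879 -0.13227432  0.23863025] 0.0005214585425118431 [0.39557139 0.15104349 0.32410712] 0.011
```

View pics/w11.png

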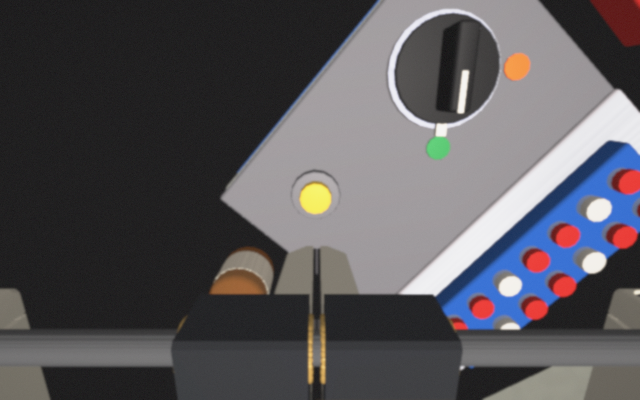

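Button (316,198) lines up with the closed fingers (317). Descend to about 8 mm above it.

Call:
step_arm:
  xyz:
    - [0.5, -1, -25]
    - [0.5, -1, -55]
    - [0.5, -1, -85]
    - [0.5, -1, -104]
    - [0.5, -1, -111]
  rotation:
    - [0, 0, 0]
    - [0, 0, 0]
    - [0, 0, 0]
    - [0, 0, 0]
    - [0, 0, 0]

```text
t: 9.87
eef_pos: [0.5428, -0.1329, 0.1242]
tool_rot: [0.287, 0.958, 0.0, -0.003]
wrist_force: [-0.2, -0.3, -1.9]
opening: 0.0004
```

Call:
step_arm:
  xyz:
    - [0, 0, 0]
    - [0, 0, 0]
    - [0, 0, 0]
    - [0, 0, 0]
  rotation:
    - [0, 0, 0]
    - [0, 0, 0]
    - [0, 0, 0]
    - [0, 0, 0]

```text
t: 10.2
eef_pos: [0.5465, -0.1348, 0.1304]
tool_rot: [0.287, 0.958, -0.0, 0.002]
wrist_force: [-0.3, 0.2, 1.5]
opening: 0.0
```

Call:
step_arm:
  xyz:
    - [0, 0, -3]
    - [0, 0, -6]
    - [0, 0, -9]
    - [0, 0, -11]
    - [0, 0, -11]
  rotation:
    - [0, 0, 0]
    - [0, 0, 0]
    - [0, 0, 0]
    - [0, 0, 0]
    - [0, 0, 0]

```text
t: 10.62
eef_pos: [0.5451, -0.1345, 0.1168]
tool_rot: [0.287, 0.958, 0.0, -0.0]
wrist_force: [0.1, -0.2, 1.0]
opening: 0.0005
```

Call:
step_arm:
  xyz:
    - [0, 0, -1.5]
    - [0, 0, -3]
    - [0, 0, -4]
    - [0, 0, -5]
    - [0, 0, -5]
  rotation:
    - [0, 0, 0]
    - [0, 0, 0]
    - [0, 0, 0]
    - [0, 0, 0]
    - [0, 0, 0]

```text
t: 11.03
eef_pos: [0.5452, -0.1345, 0.1123]
tool_rot: [0.287, 0.958, -0.0, 0.0]
wrist_force: [-2.0, 0.5, 4.3]
opening: 0.0004
```

Call:
step_arm:
  xyz:
    - [0, 0, -0.7]
    - [0, 0, -1.5]
    - [0, 0, -1.5]
  rotation:
    - [0, 0, 0]
    - [0, 0, 0]
    - [0, 0, 0]

```text
t: 11.28
eef_pos: [0.5453, -0.1346, 0.1121]
tool_rot: [0.287, 0.958, -0.0, 0.0]
wrist_force: [-6.9, 2.2, 14.3]
opening: 0.0005
```

The button bottomed out: z stopped at 0.112 and force rose to 14 N, well over its 5 N spring. Retract.

Call:
step_arm:
  xyz:
    - [0, 0, 5]
    - [0, 0, 20]
    - [0, 0, 50]
    - [0, 0, 85]
    - [0, 0, 115]
  rotation:
    - [0, 0, 0]
    - [0, 0, 0]
    - [0, 0, 0]
    - [0, 0, 0]
    - [0, 0, 0]

```text
t: 11.7
eef_pos: [0.5447, -0.1343, 0.2267]
tool_rot: [0.287, 0.958, 0.0, -0.0]
wrist_force: [0.3, -0.3, 0.1]
opening: 0.0008
```

Call:
step_arm:
  xyz:
    - [0, -15, 20]
    - [-5, -35, 20]
    - [-10, -60, 20]
    - [-15, -75, 20]
    - [-15, -75, 20]
  rotation:
    - [0, 0, 0]
    - [0, 0, 0]
    - [0, 0, 0]
    - [0, 0, 0]
    - [0, 0, 0]

```text
t: 12.12
eef_pos: [0.5292, -0.2121, 0.2452]
tool_rot: [0.288, 0.958, -0.001, -0.0]
wrist_force: [-0.1, 0.1, -0.4]
opening: 0.0008
```

Call:
step_arm:
  xyz:
    - [0, 0, 0]
    - [0, 0, 0]
    - [0, 0, 0]
    - [0, 0, 0]
    - [0, 0, 0]
  rotation:
    - [0, 0, 0]
    - [0, 0, 0]
    - [0, 0, 0]
    - [0, 0, 0]
    - [0, 0, 0]

```text
t: 12.53
eef_pos: [0.5303, -0.2087, 0.2456]
tool_rot: [0.287, 0.958, 0.0, -0.0]
wrist_force: [0.0, -0.4, -0.6]
opening: 0.0006
```

```bash
python3 - <<'E'
from bar import *
s=robot.get_state();M=model("wrist");p,d=robot.read_camera("wrist");save("pics/w12.png",p)
print(s["t"],s["eef_pos"],s["wrist_force"])
W=bar(p,d,M,lo=.127,hi=.16)
r=np.hypot(W[...,0]-.5154,W[...,1]-.0081)
k=(r<.039)&(r>.02)&(W[...,2]>.092)&(W[...,2]<.122)&(p.max(-1)<110);print("skirt",np.median(W[k][:,2]),k.sum())
g=(r>.055)&(r<.09)&(abs(W[...,2]-.085)<.006)&(d>0);print("deck",np.median(W[g][:,2]))
b=np.hypot(W[...,0]-.5443,W[...,1]+.1325)<.009;print("btn",np.median(W[b][:,2]),b.sum())
t,dt=robot.read_camera("top");save("pics/t2.png",t)
t,dt=robot.read_camera("side");save("pics/s2.png",t)
E
```

```text
12.5333 [ 0.53032393 -0.20870736  0.24557391] [ 0.02009508 -0.35375519 -0.62190081]
1950 z 0.13499933983939055
((521.7198486328125, 2.681795120239258), (17.150615692138672, 43.76255416870117), 56.79440689086914)
ang -33.21971076608562 [0.52072514 0.00102208] [16.39804132 42.74160267]
skirt 0.10158877802201571 3383
deck 0.08359630229142404
btn 0.3283018429677125 2964
```

View pics/w12.png

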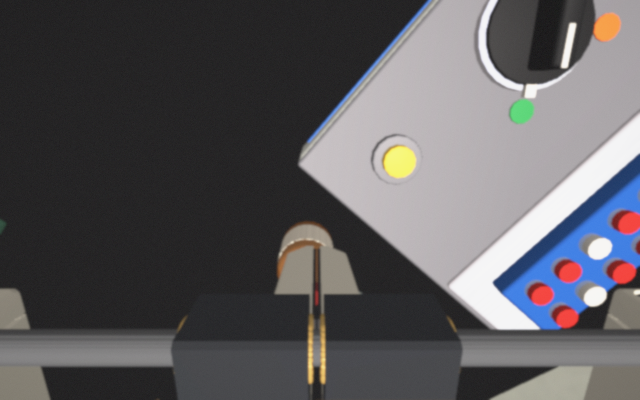

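View pics/s2.png

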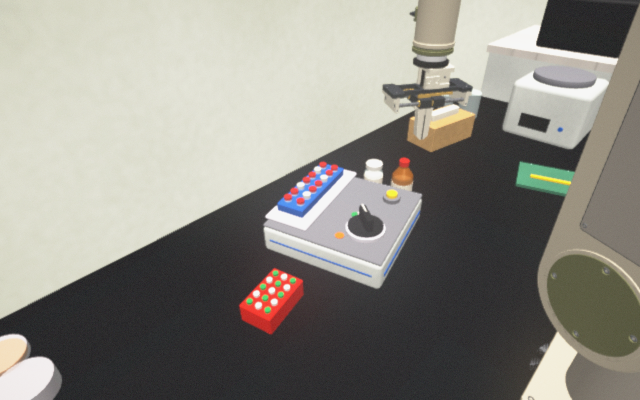

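The side view shows the rack, bottle and jar where they were, the knob turned to green, the button up at (392,195) and the arm clear. Handing in.

```bash
python3 -c "
from bench import robot
print(robot.job_done())"
```

```text
the job is handed in; nothing more can be done
None
```

The mixer's gear is changed and the start button has been pressed; I handed the job in at about 12.7 s. `job_done()` gives no verdict.

**Knob:** I lifted it about 12 mm with a 14 N pinch and turned it clockwise to just short of the green dot. From there I felt forward in 2° steps, between an 8 N and a 3 N pinch, until it dropped in. After release the skirt stood 18.0 mm above the deck, so it is fully home. The turn is about -49.8°, some 5° past green. The same height held after the button press.

**Start button:** I pressed it with closed fingers, only after the knob was home. It bottomed out: z stopped at 0.112 m and the force rose to 14 N against its 5 N spring. I then backed off.

**Last checks:**
- The arm touches nothing, with wrist force under 1 N.
- The side picture shows the rack, bottle and jar in the same places. I judged that by eye.
- The button looks up again in the wrist and side pictures. My depth reading of its height failed because the fingers covered the sampled area, so I have no number for it.
- One top-camera bar check also returned nothing, because no bar points came back in that view. I relied on the wrist camera for the knob.

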